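# Function test of a dead-man bench lift

## Task

Test the small lever lift with its weight: hang the blue test weight by its arch handle on the lift's hook and let go of it, then push the red dead-man handle down until the pointer stands in the middle of the green band, and keep it there. The program finishes while still holding the handle down against its spring, with the weight hanging freely from the hook; leave the tape roll, the clip and the screw box where they are.

Things in the scene. Friction and masses are not known exactly. Their poses are not given: they have to be found in the camera images.
- lift_stand: Fixed lift stand: grey base 120 x 150 x 12 mm, two cheeks 176 mm high, between them a rocking steel beam (14 x 18 mm) along the stand's y at x = 0, pivoted at z = 160 mm about its x axis, y from -168 to +148 mm. Hook at y = +140, red handle at y = -160 mm, both reaching 93 mm out to the robot side (-x). Origin: middle of the base's underside; x away from the robot, y left, z up, turned by its yaw.
- dial_band (a point): Middle of the green band on the white dial plate (3 mm thick; stand x = -25 mm, y from -65 to +21 mm, z from 216 to 276 mm) in front of the cheeks. A red pointer fixed to the lever, 105 mm long from the pivot, runs over it: upright at rest, leaning right (-y) as the handle goes down. Fixed to the stand.
- lift_lever (a joint): Angle of the rocking beam, rad: 0 at rest (level, at its stop), growing as the handle goes down and the hook up; lower stop at 0.50. Green band 0.27 to 0.37, middle 0.32 (handle 50 mm down, 8 mm nearer the pivot; hook 44 mm up). A spring (3 Nm/rad, 0.3 Nm at rest) and the weight drive it back to 0 when let go; at mid band with the weight hung the handle needs about 11 N.
- hook_seat (a point): Lowest point of the hook's valley, on top of its round rod (9 mm, along the stand's x): stand x = -75, y = +140, z = 158.5 mm at rest. The underside of the weight's bar comes to rest here. The upturned tip, 18 mm farther out (-x), rises 18 mm above it; behind the valley the rod rises 6 mm towards the beam. Moves with the lever.
- handle_top (a point): Middle of the top line of the red handle, a round bar 24 mm in diameter and 75 mm long along the stand's x axis (stand x from -18 to -93 mm); at rest this point is at stand x = -56 mm, y = -160 mm, z = 172 mm. Moves with the lever.
- test_weight: Loose blue round iron weight, 64 mm across, 28 mm high, 0.3 to 0.6 kg, with a fixed square arch handle of 9 mm round steel. Origin: middle of the underside, z up. The arch lies in the weight's y-z plane: upright legs at y = +-24 mm (57 mm over their outsides, straight up to z = 89 mm), top bar along y, its centre at z = 100 mm, top at 104.5 mm.
- weight_bar (a point): Middle of the underside of the top bar of the arch handle, 95.5 mm above the weight's underside.
- tape_roll: Bystander: small roll of black tape, 53 mm in diameter and 19 mm high, lying flat; origin at the middle of its underside.
- clip: Bystander: spring clamp with orange grips, 56 x 113 x 20 mm, lying flat; origin at the middle of its underside.
- screw_box: Bystander: yellow cardboard screw box, 60 x 85 x 42 mm; origin at the middle of its underside.
Mind the look-alikes: they are no part of the job. Leave any pink or turquoise look-alike of the test_weight alone.

How it is judged:
By the outcome, as a careful person would: the job done as asked, in the order asked, and still so for the second after the job is handed in, while the arm keeps its last pose, push and grip.
It also fails if it takes over 50 s, if anything falls off the work surface, if the arm or the gripper's body presses on something with over 40 N, if the wrist force passes 120 N, or if a joint passes its speed limit or range.

## Robot

A 6-joint arm with a two-finger parallel gripper is mounted at the origin on a cart in front of the work surface, level with it; the furniture and walls round the work are solid. World frame = base frame: x ahead of the robot, y to its left, z up, the work surface at z = 0. Lengths are in m, angles in rad, forces in N, time in s.
With the tool pointing down it reaches from about 0.3 to 0.775 m from the base axis. Payload 14.6 kg.
Tool frame: the origin (TCP) lies midway between the tips of the shut fingers; the grasp point (between the pads) lies 19 mm behind it (ctrl.grip_depth is the z of the grasp point in the tool frame, in m); z points along the fingers, y is the line along which they close (so a half turn about z gives the same grasp; the last joint's range is limited). The gripper opens to 94 mm and grips with 3 to 60 N. Pads are 16 mm wide; open, the fingers measure 119 mm over their backs; the gripper's body (75 mm by 177 mm) begins 78 mm behind the grasp point.
Start: joints at [1.042, 0.3, 1.521, -0, 1.321, -0.067], TCP at [0.245, 0.492, 0.205] pointing down, gripper open.
Joint ranges: [-3.03, 3.03], [-0.79, 2.21], [0.23, 2.52], [-1.04, 4.18], [0, 3.07], [-2.55, 2.55]. Speed limits (rad/s): [2.22, 2.22, 2.57, 3.14, 3.14, 3.14].

## Interface

Orientations are given as [roll, pitch, yaw] about the fixed x, y, z axes, in that order (R = Rz(yaw) Ry(pitch) Rx(roll)).
In Python, from station import ctrl gives the robot as it stands. The module is installed in compiled form; this text tells all that it offers.
- The arm moves only by the tool carry_out, never from a script. Its argument "commands" is a list of rows, each a list of 3 entries, a list of its own where there are three numbers: the closure, from 0 (fully open) to 1 (shut), then the shift along the tool's x, y, z in mm, then the turn, a rotation vector about the tool's x, y, z in rad. In form: [[gripper, [tx, ty, tz], [wx, wy, wz]], ...]. A call has 1 to 10 rows; each row shifts and turns the commanded pose from where the row before left it, along the tool's axes as they then stand; what a row does not reach is not made up. A row lasts 1/8 s, in which the tool goes at most 62.5 mm and 10.7 degrees, less where a joint would pass 70% of its speed; a pose out of reach is approached as far as the arm can. A call with a gripper value outside its range is refused whole. The fingers move at their own pace and stop on an object; "squeeze" is the grip in N (left out, the last holds). Time passes only in rows, so rows that do not move let the fingers close. It gives the time, the measured TCP pose, the force, the opening and the grip force at its end, in the units of the state.
- ctrl.get_obs(): the state, without advancing time (a new reading comes with each control period).
- ctrl.camera(name): name is "scene" or "top"; returns a dict with "img" (384x512x3 uint8, blue, green, red), "camera_matrix" (3x3 intrinsics, pixels), "rvec" (rotation vector, rad) and "tvec" (3), from world to camera coordinates, as OpenCV has them. Camera axes: x right, y down, z forward; pixel columns grow to the right and rows downward; lengths in m; the calibration is good to about 2 mm. A picture is of the moment at which its call begins. There is no depth.
- ctrl.hand_in(): hands the job in; it is judged then, once.
Trained networks look in the newest picture that a camera, given by its name, has taken for a name from the list of things; names that differ only in an ending like _2 or _b are one class to them, and where a whole thing is asked for, a point or a joint stands for the part that bears it (a point fixed in the world has none). Each returns a list of dicts, best first, with "score" (0 to 1); they miss things now and then, are a little off and sometimes report something else, mostly with a low value. They report only what shows in the picture. A call takes as long as a camera call. They do not tell look-alikes from the thing itself.
- ctrl.outline_of(thing, camera): "region" (384x512 bool, what is visible of it).
- ctrl.place_of(thing, camera): "at" ([x, y, z] in m, in world coordinates, good to about 4 mm: a listed point, or the origin of a listed thing).
The state is a dict: "time_s": time; "qpos": joint angles; "joint_vel": joint speeds; "tau": joint torques, N m; "ee_pos": TCP position; "eef_rot": TCP orientation; "force": force on the tool from outside, world axes, zero at the start; "moment": the same for the moment, N m; "grip_width": finger opening in m; "grip_force": force on a finger pad.
Only numpy, scipy, OpenCV 4.12 (cv2) and the standard library are available. Lean on these libraries where they do the work, as an engineer would, in place of code of your own. Each camera call takes 0.05 s, during which the arm holds its last target. There are 200 camera calls.

## Working session

There is one attempt and no reset: what is moved stays moved. The work goes in short steps, Python scripts to look and compute and a tool call to move; the robot and the scene stay as the last step left them, time stands still between calls to the robot, and variables do not carry over. Pictures are saved under pics/ and viewed, at most 10 in all, crops included, and the job is handed in when it is done.

Besides the shell and the picture viewer there is one more tool, called after "Emit:" in YAML: its name, and indented under it one key for each argument. carry_out: Moves the arm, as the interface text tells. Its arguments: {"type":"object","properties":{"commands":{"type":"array","items":{"type":"array"}},"squeeze":{"type":"number"}},"required":["commands"]}

```bash
mkdir -p pics; python3 - <<'E'
from station import ctrl
import cv2,numpy as np
o=ctrl.get_obs();print(o['ee_pos'],o['eef_rot'],o['time_s'],ctrl.grip_depth)
ims=[]
for c in('scene','top'):
    d=ctrl.camera(c);cv2.imwrite(f'pics/{c}0.png',d['img'])
    R=cv2.Rodrigues(d['rvec'])[0];print(c,'campos',(-R.T@d['tvec'].ravel()).round(3),d['camera_matrix'][0,0])
    for t in['lift_stand','dial_band','hook_seat','handle_top','test_weight','weight_bar','tape_roll','clip','screw_box']:
        for r in ctrl.place_of(t,c)[:4]:
            p=np.array(r['at'],float);px=cv2.projectPoints(p[None],d['rvec'],d['tvec'],d['camera_matrix'],None)[0].ravel()
            print(c,t,round(r['score'],2),p.round(4),px.round())
E
```

```text
[0.24492231 0.49216069 0.20489292] [-3.14043179e+00 -4.97640867e-05  2.67983976e+00] 0.0 -0.0188
scene campos [ 0.075 -0.519  0.722] 378.2692708223428
scene lift_stand 0.76 [ 0.6852 -0.0112 -0.001 ] [283. 221.]
scene dial_band 0.81 [ 0.6566 -0.0389  0.2569] [287. 151.]
scene hook_seat 0.87 [0.5982 0.1229 0.1588] [224. 169.]
scene hook_seat 0.41 [ 0.4386 -0.1812  0.001 ] [267. 312.]
scene hook_seat 0.28 [ 0.6608 -0.041   0.2564] [289. 150.]
scene handle_top 0.9 [ 0.6485 -0.1725  0.1692] [328. 207.]
scene test_weight 0.95 [0.4372 0.0798 0.0012] [193. 251.]
scene test_weight 0.63 [0.44   0.2058 0.0007] [166. 227.]
scene test_weight 0.63 [ 4.414e-01 -5.050e-02 -2.000e-04] [228. 278.]
scene weight_bar 0.94 [ 0.4413 -0.0519  0.0956] [226. 251.]
scene weight_bar 0.91 [0.4397 0.2068 0.0994] [160. 200.]
scene weight_bar 0.66 [0.4447 0.0804 0.0948] [191. 223.]
scene tape_roll 0.61 [ 0.6886 -0.0084  0.0031] [283. 219.]
scene tape_roll 0.6 [5.666e-01 1.651e-01 2.000e-04] [210. 213.]
scene clip 0.82 [ 0.5428 -0.1637 -0.0019] [291. 281.]
scene screw_box 0.83 [ 0.4389 -0.1787 -0.0009] [266. 311.]
t
[... 205 characters left out ...]
48] [267. 149.]
top hook_seat 0.58 [0.5955 0.124  0.1603] [201. 183.]
top handle_top 0.93 [ 0.646  -0.1727  0.1689] [315. 166.]
top test_weight 0.92 [ 0.4393  0.0813 -0.0053] [218. 248.]
top test_weight 0.82 [0.4402 0.2113 0.0005] [173. 247.]
top test_weight 0.69 [0.5954 0.1252 0.1598] [201. 183.]
top test_weight 0.64 [ 0.4425 -0.0472  0.002 ] [262. 247.]
top weight_bar 0.83 [0.4406 0.211  0.096 ] [168. 244.]
top weight_bar 0.73 [0.4354 0.0811 0.0985] [217. 247.]
top weight_bar 0.58 [ 0.4393 -0.0492  0.0938] [265. 247.]
top clip 0.49 [ 0.5444 -0.1647 -0.0023] [302. 214.]
top screw_box 0.82 [ 0.4364 -0.1847  0.0016] [309. 250.]
top screw_box 0.42 [ 6.884e-01 -1.020e-02  3.000e-04] [251. 165.]
```

View pics/scene0.png

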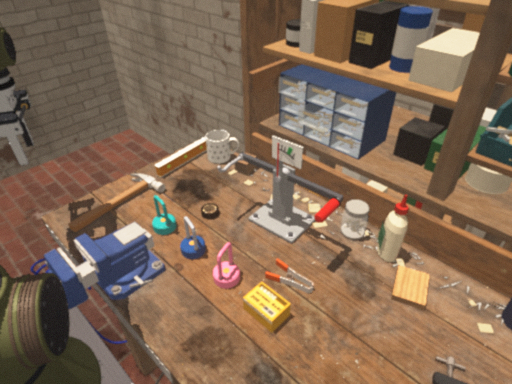

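View pics/top0.png

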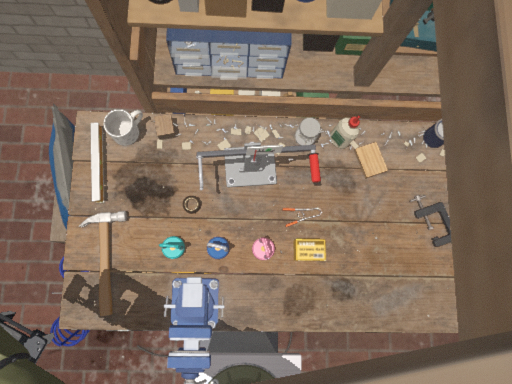

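Three look-alike weights, with top-view pixels: turquoise at (173,247), blue at (218,248) and pink at (263,247). The blue one fits the description; I'll confirm it in an enlarged crop and measure the arch yaw.

```bash
python3 - <<'E'
import cv2,numpy as np
a=cv2.imread('pics/scene0.png')[210:265,165:220];b=cv2.imread('pics/top0.png')[225:270,190:245]
f=lambda i:cv2.resize(i,(400,400*i.shape[0]//i.shape[1]),interpolation=cv2.INTER_CUBIC)
a,b=f(a),f(b);b=cv2.copyMakeBorder(b,0,a.shape[0]-b.shape[0],0,0,0)
cv2.imwrite('pics/crop.png',np.hstack([a,b]))
E
```

```text
(no output)
```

View pics/crop.png

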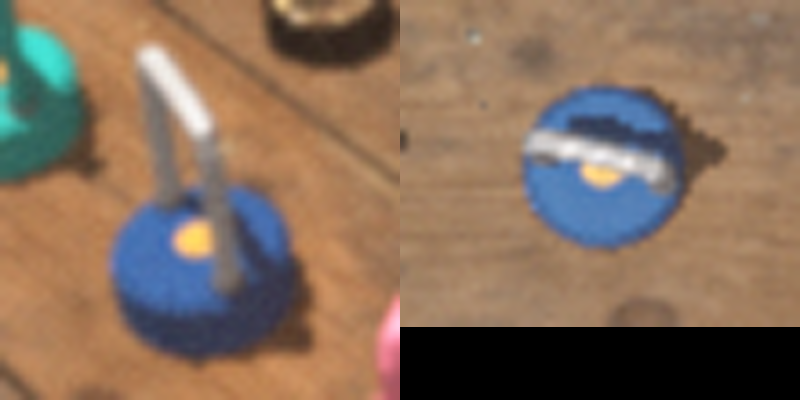

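The crop confirms the blue weight, with a steel arch. The bar runs from about (208,244) to (227,249) in the top view and (186,218) to (193,228) in the scene view. Next I work out its position and yaw, and the stand frame.

```bash
cat > h.py <<'E'
from station import ctrl
import cv2,numpy as np
from scipy.spatial.transform import Rotation as Ro
def back(d,px,z):
    R=cv2.Rodrigues(d['rvec'])[0];c=-R.T@np.ravel(d['tvec'])
    v=R.T@np.r_[cv2.undistortPoints(np.array([[px]],float),d['camera_matrix'],None).ravel(),1]
    return c+v*(z-c[2])/v[2]
def todo(p,yaw):
    "shift (mm, tool axes) and turn to TCP at p pointing down with yaw"
    o=ctrl.get_obs();R=Ro.from_euler('xyz',o['eef_rot']);G=Ro.from_euler('xyz',[np.pi,0,yaw])
    print('shift',(R.inv().apply(np.array(p)-o['ee_pos'])*1e3).round(1),'turn',(R.inv()*G).as_rotvec().round(3))
E
python3 - <<'E'
from h import *
D={c:ctrl.camera(c) for c in('scene','top')}
for c,a,b in(('top',(207.9,244.5),(227.4,249.5)),('scene',(185.9,217.6),(193.2,227.9))):
    A,B=back(D[c],a,.102),back(D[c],b,.102);m=(A+B)/2;v=A-B
    print(c,m.round(4),np.hypot(*v[:2]).round(4),'yaw',np.arctan2(-v[0],v[1]).round(3))
    # vise height: hi-res guess
    hsv=cv2.cvtColor(D[c]['img'],cv2.COLOR_BGR2HSV)
    for k in range(3):
        r=ctrl.outline_of('test_weight',c)
    for q in r:
        ys,xs=np.nonzero(q['region']);print(c,round(q['score'],2),xs.mean().round(1),ys.mean().round(1),xs.min(),xs.max(),ys.min(),ys.max(),np.median(hsv[ys,xs,0]))
d=D['top'];m=(cv2.inRange(cv2.cvtColor(d['img'],cv2.COLOR_BGR2HSV),(100,110,60),(120,255,255))>0);m[:225]=0;m[270:]=0;m[:,:195]=0;m[:,240:]=0
ys,xs=np.nonzero(m);print('disc',back(d,((xs.min()+xs.max())/2,(ys.min()+ys.max())/2),.028).round(4))
# stand fit from several network points
L={'lift_stand':(0,0,0),'hook_seat':(-.075,.14,.1585),'handle_top':(-.056,-.16,.172),'dial_band':None}
P=[];Q=[]
for t in('lift_stand','hook_seat','handle_top'):
    for c in D:
        for r in ctrl.place_of(t,c)[:1]:
            P.append(L[t]);Q.append(r['at']);print(t,c,np.round(r['at'],4))
P=np.array(P);Q=np.array(Q)
pm,qm=P.mean(0),Q.mean(0);p=P[:,:2]-pm[:2];q=Q[:,:2]-qm[:2]
y=np.arctan2((p[:,0]*q[:,1]-p[:,1]*q[:,0]).sum(),(p*q).sum());R=Ro.from_euler('z',y)
t=qm-R.apply(pm);print('stand',t.round(4),'yaw',y.round(4),'hook',(t+R.apply(L['hook_seat'])).round(4),'handle',(t+R.apply(L['handle_top'])).round(4))
todo([.438,.080,.2],np.pi-.25)
E
```

```text
top [0.4358 0.0782 0.102 ] 0.0535 yaw -0.231
top 0.92 217.8 247.4 208 227 238 257 107.0
top 0.88 262.8 248.5 252 273 238 259 172.0
top 0.84 172.4 247.2 159 184 236 258 88.0
scene [0.4384 0.0761 0.102 ] 0.0436 yaw -0.238
scene 0.88 225.8 269.4 213 239 243 288 174.0
scene 0.78 191.8 242.2 181 205 217 258 109.0
scene 0.58 162.3 218.5 152 175 195 234 85.0
scene 0.41 295.4 184.2 217 343 143 222 10.0
disc [0.4385 0.081  0.028 ]
lift_stand scene [ 0.6862 -0.0101 -0.0031]
lift_stand top [ 0.6886 -0.0067  0.0014]
hook_seat scene [0.6004 0.1278 0.1594]
hook_seat top [0.597  0.1242 0.1585]
handle_top scene [ 0.6511 -0.1704  0.1746]
handle_top top [ 0.6433 -0.1716  0.172 ]
stand [ 6.873e-01 -7.000e-03  3.000e-04] yaw 0.0965 hook [0.5991 0.1252 0.1588] handle [ 0.6469 -0.1716  0.1723]
shift [-356.5 -283.2    5.4] turn [ 0.     0.    -0.212]
```

Emit:
carry_out:
  commands:
    - [0, [-40, -31.5, 0], [0, 0, 0]]
    - [0, [-40, -31.5, 0], [0, 0, 0]]
    - [0, [-40, -31.5, 0], [0, 0, 0]]
    - [0, [-40, -31.5, 0], [0, 0, 0]]
    - [0, [-40, -31.5, 0], [0, 0, 0]]
    - [0, [-40, -31.5, 0], [0, 0, 0]]
    - [0, [-40, -31.5, 0], [0, 0, 0]]
    - [0, [-40, -31.5, 0], [0, 0, 0]]
    - [0, [-36.5, -31.2, 0], [0, 0, -0.105]]
    - [0, [0, 0, 0], [0, 0, -0.105]]
  squeeze: 30

```text
time_s: 2.95
ee_pos: [0.4388, 0.0776, 0.2054]
eef_rot: [-3.141, 0.0, 2.889]
force: [-0.0, 1.0, -0.6]
grip_width: 0.094
grip_force: 0.0
```

```bash
python3 - <<'E'
from h import *
o=ctrl.get_obs();print(o['time_s'],o['ee_pos'],o['eef_rot'])
todo([.438,.080,.058],np.pi-.235)
d=ctrl.camera('top');s=ctrl.camera('scene')
f=lambda i,k:cv2.resize(i,(400,400),interpolation=cv2.INTER_CUBIC)
cv2.imwrite('pics/a.png',np.hstack([f(d['img'][190:310,160:280],0),f(s['img'][170:290,130:250],0)]))
E
```

```text
2.95 [0.4388289  0.07758652 0.20542458] [-3.14136354e+00  1.56126710e-04  2.88944387e+00]
shift [  1.4   2.2 147.4] turn [-0.     0.    -0.017]
```

View pics/a.png

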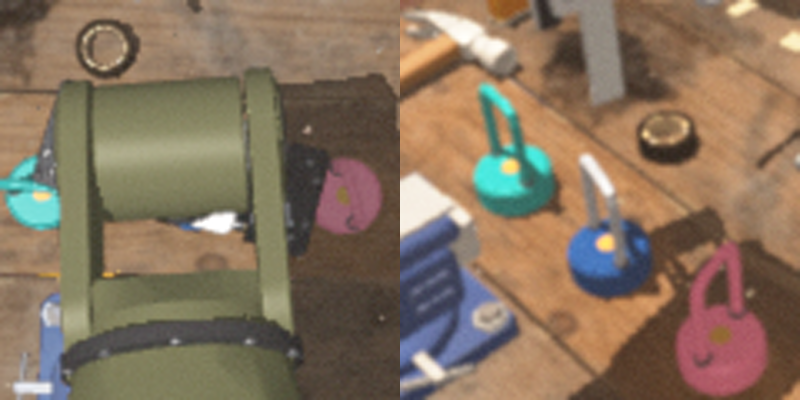

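Emit:
carry_out:
  commands:
    - [0, [1, 2, 50], [0, 0, -0.017]]
    - [0, [0, 0, 50], [0, 0, 0]]
    - [0, [0, 0, 30], [0, 0, 0]]
    - [0, [0, 0, 17], [0, 0, 0]]
    - [0.3, [0, 0, 0], [0, 0, 0]]
    - [0.6, [0, 0, 0], [0, 0, 0]]
    - [0.6, [0, 0, 0], [0, 0, 0]]
    - [0.6, [0, 0, 0], [0, 0, 0]]

```text
time_s: 4.05
ee_pos: [0.4378, 0.0822, 0.059]
eef_rot: [3.141, 0.001, 2.907]
force: [-0.6, -3.2, 2.9]
grip_width: 0.0574
grip_force: 1.8
```

Emit:
carry_out:
  commands:
    - [1, [0, 0, 0], [0, 0, 0]]
    - [1, [0, 0, 0], [0, 0, 0]]
    - [1, [0, 0, -10], [0, 0, 0]]
    - [1, [0, 0, -30], [0, 0, 0]]
    - [1, [0, 0, 0], [0, 0, 0]]
  squeeze: 35

```text
time_s: 4.68
ee_pos: [0.4385, 0.0823, 0.1]
eef_rot: [3.14, 0.003, 2.907]
force: [0.6, -0.3, -3.2]
grip_width: 0.0557
grip_force: 35.0
```

```bash
python3 - <<'E'
from h import *
d=ctrl.camera('top');s=ctrl.camera('scene')
for n in('hook_seat',):
  for c in('top','scene'): print([(round(r['score'],2),np.round(r['at'],4)) for r in ctrl.place_of(n,c)[:2]])
print([(round(r['score'],2),np.round(r['at'],4)) for r in ctrl.place_of('weight_bar','scene')])
f=lambda i,k:cv2.resize(i,(400,400),interpolation=cv2.INTER_CUBIC)
cv2.imwrite('pics/b.png',np.hstack([f(d['img'][130:210,180:260],0),f(s['img'][150:270,130:250],0)]))
# arch in gripper: bar centre above TCP
o=ctrl.get_obs();print(o['ee_pos'],o['force'])
todo([.50,.1164,.175],np.pi+.0965)
E
```

```text
[(0.68, array([0.5992, 0.1243, 0.16  ]))]
[(0.56, array([0.5969, 0.1245, 0.1605])), (0.18, array([ 0.6486, -0.1738,  0.1684]))]
[(0.79, array([0.4416, 0.2044, 0.0977])), (0.62, array([0.4427, 0.0796, 0.1346])), (0.56, array([ 0.4436, -0.0514,  0.0959]))]
[0.43701206 0.08212049 0.09747183] [ 0.50533524 -1.17668054 -3.06841139]
shift [-53.2  48.  -77.6] turn [-0.    -0.002 -0.331]
```

View pics/b.png

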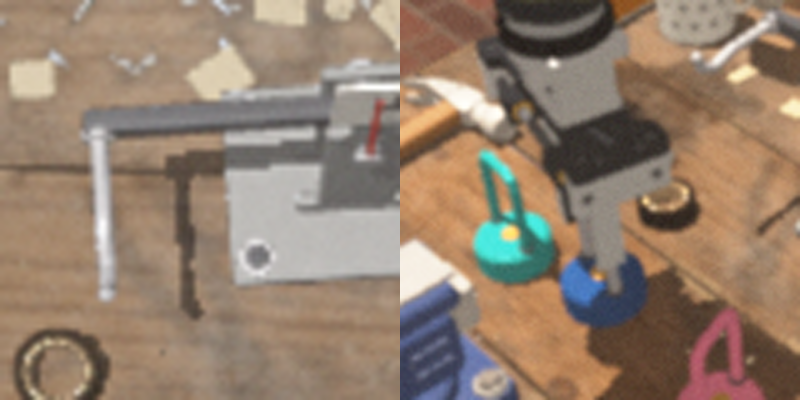

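Emit:
carry_out:
  commands:
    - [1, [0, 0, -34], [0, 0, 0]]
    - [1, [0, 0, -33], [0, 0, 0]]
    - [1, [-18, 16, 0], [0, 0, 0]]
    - [1, [-18, 16, 0], [0, 0, 0]]
    - [1, [-17, 15, 0], [0, 0, 0]]
    - [1, [0, 0, 0], [0, 0, -0.11]]
    - [1, [0, 0, 0], [0, 0, -0.11]]
    - [1, [0, 0, 0], [0, 0, -0.11]]
    - [1, [0, 0, 0], [0, 0, 0]]

```text
time_s: 6.05
ee_pos: [0.4998, 0.1155, 0.1646]
eef_rot: [-3.141, -0.001, -3.047]
force: [1.1, -0.4, -3.2]
grip_width: 0.0565
grip_force: 35.0
```

```bash
python3 - <<'E'
from h import *
d=ctrl.camera('top');s=ctrl.camera('scene')
print('tip',back(d,(201.4,188.6),.172).round(4),'beam end',back(d,(199,155),.165).round(4))
o=ctrl.get_obs();print(o['time_s'],o['ee_pos'],o['eef_rot'],o['force'])
for c in('top','scene'):
  for n in ('test_weight','weight_bar','hook_seat'): print(c,n,[(round(r['score'],2),np.round(r['at'],4)) for r in ctrl.place_of(n,c)])
todo([.5991,.1248,.168],np.pi+.0965)
f=lambda i:cv2.resize(i,(500,500),interpolation=cv2.INTER_CUBIC)
cv2.imwrite('pics/c.png',f(s['img'][110:235,130:255]))
E
```

```text
tip [0.579  0.1217 0.172 ] beam end [0.6697 0.1319 0.165 ]
6.15 [0.4998634  0.11556069 0.16493163] [-3.14154595e+00 -8.93510580e-04 -3.04890623e+00] [ 0.60741807 -0.03092781 -3.00346527]
top test_weight [(0.84, array([ 4.405e-01, -4.810e-02,  4.000e-04])), (0.61, array([0.5009, 0.1137, 0.1018]))]
top weight_bar [(0.97, array([ 0.4365, -0.0458,  0.0937])), (0.49, array([0.4991, 0.1164, 0.2022])), (0.43, array([0.4383, 0.21  , 0.0986]))]
top hook_seat [(0.81, array([0.599 , 0.1253, 0.1612]))]
scene test_weight [(0.69, array([ 0.4421, -0.0508, -0.0013])), (0.58, array([0.504 , 0.1163, 0.1079])), (0.55, array([0.4376, 0.2055, 0.0027]))]
scene weight_bar [(0.96, array([0.5052, 0.1147, 0.204 ])), (0.95, array([ 0.4425, -0.0516,  0.097 ])), (0.84, array([0.4396, 0.2068, 0.0975]))]
scene hook_seat [(0.57, array([0.6031, 0.1247, 0.1592]))]
shift [-99.5  -0.2  -2.6] turn [-0.    -0.    -0.002]
```

View pics/c.png

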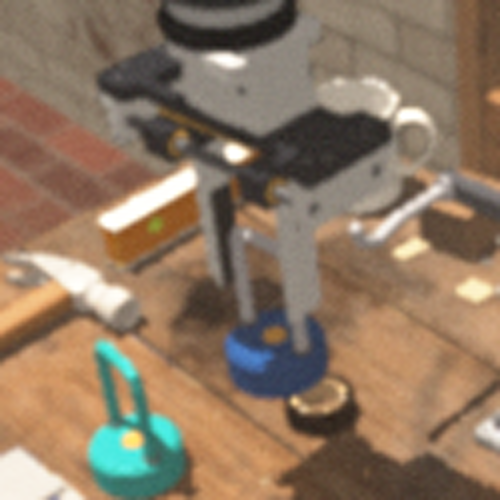

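Emit:
carry_out:
  commands:
    - [1, [-25, 0, 0], [0, 0, 0]]
    - [1, [-25, 0, 0], [0, 0, 0]]
    - [1, [-25, 0, 0], [0, 0, 0]]
    - [1, [-22.5, 0, 0], [0, 0, 0]]
    - [1, [0, 0, 0], [0, 0, 0]]
    - [1, [0, 0, 15], [0, 0, 0]]
    - [1, [0, 0, 12], [0, 0, 0]]
    - [1, [0, 0, 0], [0, 0, 0]]

```text
time_s: 7.45
ee_pos: [0.5962, 0.1248, 0.137]
eef_rot: [-3.141, -0.002, -3.046]
force: [-0.4, -0.3, -2.6]
grip_width: 0.0561
grip_force: 35.0
```

```bash
python3 - <<'E'
from h import *
d=ctrl.camera('top');s=ctrl.camera('scene')
o=ctrl.get_obs();print(o['time_s'],o['ee_pos'],o['eef_rot'],o['force'])
for c in('top','scene'):
  for n in ('test_weight','weight_bar','hook_seat'): print(c,n,[(round(r['score'],2),np.round(r['at'],4)) for r in ctrl.place_of(n,c)])
f=lambda i:cv2.resize(i,(500,500),interpolation=cv2.INTER_CUBIC)
cv2.imwrite('pics/d.png',f(s['img'][130:230,170:270]))
E
```

```text
7.55 [0.59700951 0.12484537 0.13855797] [ 3.14157881e+00  6.66592814e-05 -3.04640394e+00] [-0.39347726 -0.00520149 -3.20235596]
top test_weight [(0.61, array([ 0.4411, -0.0487, -0.0021]))]
top weight_bar [(0.64, array([ 0.4388, -0.0468,  0.0919]))]
top hook_seat [(0.46, array([ 0.5417, -0.1653, -0.0009]))]
scene test_weight [(0.97, array([ 0.4377, -0.0493,  0.0027])), (0.8, array([0.4382, 0.206 , 0.0022])), (0.59, array([0.5969, 0.1225, 0.0806])), (0.17, array([ 0.5648,  0.1675, -0.001 ]))]
scene weight_bar [(0.92, array([ 0.4435, -0.0502,  0.0927])), (0.83, array([0.4395, 0.208 , 0.0959])), (0.77, array([0.6047, 0.1239, 0.175 ]))]
scene hook_seat [(0.89, array([0.5985, 0.1253, 0.1602]))]
```

View pics/d.png

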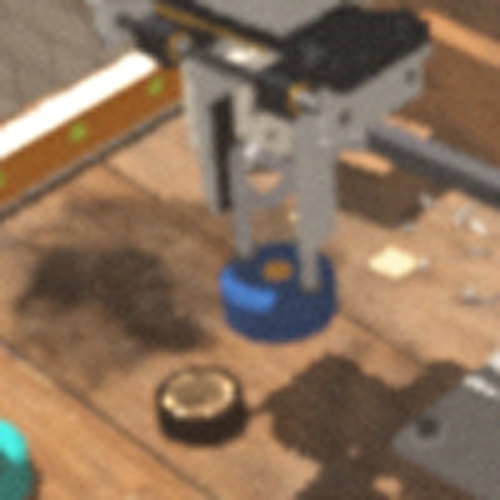

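The bar is behind the upturned tip, which shows between the fingers at about (258,160) in the crop, with 15 mm or so left to lower.

Emit:
carry_out:
  commands:
    - [1, [0, 0, 6], [0, 0, 0]]
    - [1, [0, 0, 4], [0, 0, 0]]
    - [1, [0, 0, 3], [0, 0, 0]]
    - [1, [0, 0, 0], [0, 0, 0]]

```text
time_s: 8.35
ee_pos: [0.597, 0.1248, 0.1251]
eef_rot: [-3.142, -0.001, -3.046]
force: [0.5, 0.1, -2.8]
grip_width: 0.0563
grip_force: 35.0
```

Emit:
carry_out:
  commands:
    - [1, [0, 0, 2], [0, 0, 0]]
    - [1, [0, 0, 0], [0, 0, 0]]

```text
time_s: 8.6
ee_pos: [0.5971, 0.1248, 0.1234]
eef_rot: [-3.142, -0.0, -3.046]
force: [-0.1, 0.3, -2.5]
grip_width: 0.0564
grip_force: 35.0
```

Emit:
carry_out:
  commands:
    - [1, [0, 0, 1.5], [0, 0, 0]]
    - [1, [0, 0, 1], [0, 0, 0]]
    - [1, [0, 0, 0], [0, 0, 0]]

```text
time_s: 8.98
ee_pos: [0.5974, 0.1249, 0.1215]
eef_rot: [3.142, 0.001, -3.046]
force: [-0.5, 0.2, 3.0]
grip_width: 0.0561
grip_force: 35.0
```

Force flipped from -2.5 to +3 N at the expected height, so the bar is seated. Releasing.

Emit:
carry_out:
  commands:
    - [0.3, [0, 0, 0], [0, 0, 0]]
    - [0.2, [0, 0, 0], [0, 0, 0]]
    - [0, [0, 0, 0], [0, 0, 0]]
    - [0, [0, 0, 0], [0, 0, 0]]
  squeeze: 10

```text
time_s: 9.48
ee_pos: [0.5971, 0.1248, 0.1209]
eef_rot: [-3.142, -0.0, -3.046]
force: [0.9, -0.0, 0.1]
grip_width: 0.0917
grip_force: 0.0
```

```bash
python3 - <<'E'
from h import *
s=ctrl.camera('scene')
o=ctrl.get_obs();print(o['time_s'],o['ee_pos'],o['force'],o['grip_width'])
for n in ('test_weight','weight_bar','hook_seat'): print(n,[(round(r['score'],2),np.round(r['at'],4)) for r in ctrl.place_of(n,'scene')])
f=lambda i:cv2.resize(i,(500,500),interpolation=cv2.INTER_CUBIC)
cv2.imwrite('pics/e.png',f(s['img'][130:230,170:270]))
E
```

```text
9.525 [0.59709887 0.124806   0.12090977] [-0.49840601 -0.30786356 -0.05863377] 0.09316842015750469
test_weight [(0.65, array([0.4413, 0.2046, 0.0018])), (0.62, array([0.5972, 0.1218, 0.06  ])), (0.61, array([ 4.388e-01, -5.000e-02,  1.000e-04]))]
weight_bar [(0.83, array([0.4394, 0.2055, 0.0977])), (0.77, array([0.6029, 0.1248, 0.1624])), (0.65, array([ 0.4454, -0.051 ,  0.0912]))]
hook_seat [(0.69, array([0.5998, 0.1245, 0.1583]))]
```

View pics/e.png

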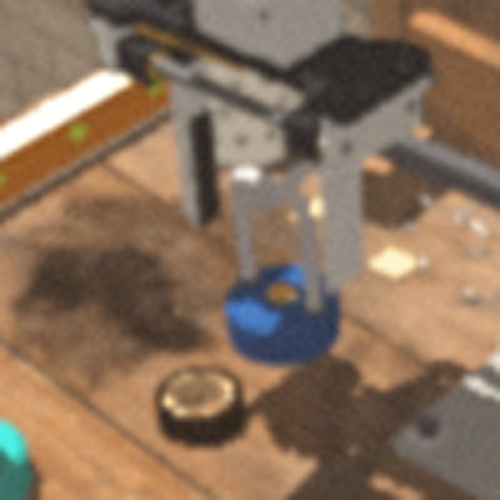

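Weight hangs with its bar in the valley at (275,180) in the crop, and the fingers are clear of it. I retreat up and check the shelf clearance for the handle push.

Emit:
carry_out:
  commands:
    - [0, [0, 0, -20], [0, 0, 0]]
    - [0, [0, 0, -40], [0, 0, 0]]
    - [0, [0, 0, -50], [0, 0, 0]]
    - [0, [0, 0, -50], [0, 0, 0]]
    - [0, [0, 0, -20], [0, 0, 0]]

```text
time_s: 10.3
ee_pos: [0.5975, 0.1249, 0.3044]
eef_rot: [3.141, 0.004, -3.046]
force: [0.1, 0.0, -1.4]
grip_width: 0.0936
grip_force: 0.0
```

```bash
python3 - <<'E'
from h import *
D={c:ctrl.camera(c) for c in('scene','top')}
def P(d): return d['camera_matrix']@np.c_[cv2.Rodrigues(d['rvec'])[0],np.ravel(d['tvec'])]
for s,t in(((265,48),(131,24)),((246,122),(152,108))):
    X=cv2.triangulatePoints(P(D['scene']),P(D['top']),np.array(s,float),np.array(t,float)).ravel();print((X[:3]/X[3]).round(3))
o=ctrl.get_obs();print(o['time_s'],o['ee_pos'],o['eef_rot'],o['qpos'].round(2))
for c in D:
  for n in ('test_weight','weight_bar','handle_top'): print(c,n,[(round(r['score'],2),np.round(r['at'],4)) for r in ctrl.place_of(n,c)])
for y in (np.pi/2+.0965,-np.pi/2+.0965): todo([.642,-.1721,.30],y)
E
```

```text
[0.913 0.277 0.366]
[0.799 0.257 0.17 ]
10.4 [0.59761023 0.12491783 0.30335748] [ 3.14141802  0.0040949  -3.04638545] [ 0.15  0.39  1.18 -0.    1.57 -1.52]
scene test_weight [(0.93, array([0.6006, 0.1234, 0.0628])), (0.57, array([ 4.394e-01,  2.040e-01, -1.000e-04])), (0.56, array([ 0.4406, -0.0504,  0.0015])), (0.21, array([ 0.5673,  0.1682, -0.001 ]))]
scene weight_bar [(0.89, array([0.4418, 0.2069, 0.0988])), (0.8, array([ 0.4419, -0.052 ,  0.0935])), (0.68, array([0.6031, 0.1247, 0.1614]))]
scene handle_top [(0.59, array([ 0.6485, -0.1747,  0.1695]))]
top test_weight [(0.76, array([ 0.441 , -0.0453, -0.0018]))]
top weight_bar [(0.61, array([ 0.4377, -0.0464,  0.093 ]))]
top handle_top [(0.77, array([ 0.6428, -0.174 ,  0.1712]))]
shift [ -16.7 -299.8   -0.3] turn [-2.000e-03 -1.000e-03  1.569e+00]
shift [ -16.7 -299.8   -0.3] turn [ 1.000e-03 -2.000e-03 -1.572e+00]
```

Emit:
carry_out:
  commands:
    - [0.5, [0, -43, 0], [0, 0, 0]]
    - [1, [0, -43, 0], [0, 0, 0]]
    - [1, [0, -43, 0], [0, 0, 0]]
    - [1, [0, -43, 0], [0, 0, 0]]
    - [1, [0, -43, 0], [0, 0, 0]]
    - [1, [0, -43, 0], [0, 0, 0]]
    - [1, [-16.5, -42, 0], [0, 0, 0]]
    - [1, [0, 0, 0], [0, 0, 0.17]]
    - [1, [0, 0, 0], [0, 0, 0.17]]
    - [1, [0, 0, 0], [0, 0, 0.17]]

```text
time_s: 11.95
ee_pos: [0.642, -0.1724, 0.3]
eef_rot: [-3.141, -0.001, 2.721]
force: [-0.6, -0.3, -0.2]
grip_width: 0.001
grip_force: 0.0
```

Emit:
carry_out:
  commands:
    - [1, [0, 0, 0], [0, 0, 0.17]]
    - [1, [0, 0, 0], [0, 0, 0.17]]
    - [1, [0, 0, 0], [0, 0, 0.17]]
    - [1, [0, 0, 0], [0, 0, 0.17]]
    - [1, [0, 0, 0], [0, 0, 0.17]]
    - [1, [0, 0, 0], [0, 0, 0.17]]
    - [1, [0, 0, 0], [0, 0, 0.04]]
    - [1, [0, 0, 0], [0, 0, 0]]

```text
time_s: 12.95
ee_pos: [0.642, -0.1722, 0.3003]
eef_rot: [-3.141, -0.0, 1.667]
force: [1.1, 0.8, -0.1]
grip_width: 0.0003
grip_force: 0.0
```

```bash
python3 - <<'E'
from h import *
o=ctrl.get_obs();print(o['time_s'],o['ee_pos'],o['eef_rot'],o['force'],o['grip_width'])
todo([.642,-.1721,.18],np.pi/2+.0965)
s=ctrl.camera('scene');t=ctrl.camera('top')
for c in('scene','top'): print([(round(r['score'],2),np.round(r['at'],4)) for r in ctrl.place_of('handle_top',c)])
f=lambda i:cv2.resize(i,(400,400),interpolation=cv2.INTER_CUBIC)
cv2.imwrite('pics/f.png',np.hstack([f(s['img'][110:260,200:350]),f(t['img'][110:230,220:340])]))
E
```

```text
12.95 [ 0.64198887 -0.17221189  0.30025702] [-3.14071610e+00 -4.05420461e-04  1.66718965e+00] [ 1.05030109  0.83728091 -0.14069727] 0.00030708470293202157
shift [1.000e-01 1.000e-01 1.203e+02] turn [-0.001 -0.    -0.   ]
[(0.61, array([ 0.6497, -0.1742,  0.1704]))]
[]
```

View pics/f.png

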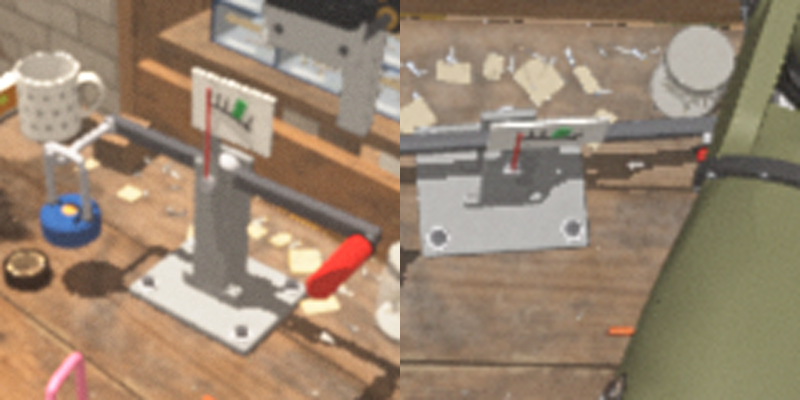

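Weight hangs on the hook, the pointer is upright at rest at (207,130) and the shut fingers are above the red handle. Now going down onto it.

Emit:
carry_out:
  commands:
    - [1, [0, 0, 45], [0, 0, 0]]
    - [1, [0, 0, 45], [0, 0, 0]]
    - [1, [0, 0, 25], [0, 0, 0]]
    - [1, [0, 0, 7], [0, 0, 0]]
    - [1, [0.2, 0, 4], [0, 0, 0]]
    - [1, [0.2, 0, 4], [0, 0, 0]]
    - [1, [0.3, 0, 4], [0, 0, 0]]
    - [1, [0, 0, 0], [0, 0, 0]]
  squeeze: 20

```text
time_s: 14.15
ee_pos: [0.6424, -0.172, 0.1677]
eef_rot: [3.14, 0.001, 1.667]
force: [2.2, -4.0, 5.4]
grip_width: 0.0006
grip_force: 2.3
```

Emit:
carry_out:
  commands:
    - [1, [0.2, 0, 5], [0, 0, 0]]
    - [1, [0.2, 0, 5], [0, 0, 0]]
    - [1, [0.4, 0, 5], [0, 0, 0]]
    - [1, [0.5, 0, 5], [0, 0, 0]]
    - [1, [0.7, 0, 5], [0, 0, 0]]
    - [1, [0.8, 0, 5], [0, 0, 0]]
    - [1, [0, 0, 0], [0, 0, 0]]

```text
time_s: 15.02
ee_pos: [0.6421, -0.1695, 0.1378]
eef_rot: [3.14, 0.002, 1.666]
force: [0.8, -5.0, 7.1]
grip_width: 0.0007
grip_force: 3.6
```

Emit:
carry_out:
  commands:
    - [1, [0, 0, 4], [0, 0, 0]]
    - [1, [0.3, 0, 4], [0, 0, 0]]
    - [1, [0.3, 0, 4], [0, 0, 0]]
    - [1, [0, 0, 0], [0, 0, 0]]
    - [1, [0, 0, 0], [0, 0, 0]]

```text
time_s: 15.65
ee_pos: [0.642, -0.1677, 0.1262]
eef_rot: [3.14, -0.0, 1.667]
force: [-2.0, 1.3, 9.9]
grip_width: 0.0003
grip_force: 5.0
```

```bash
python3 - <<'E'
from h import *
o=ctrl.get_obs();print(o['time_s'],o['ee_pos'],o['force'])
s=ctrl.camera('scene')
for n in('dial_band','lift_lever','handle_top','hook_seat','weight_bar'): print(n,[(round(r['score'],2),np.round(r['at'],4)) for r in ctrl.place_of(n,'scene')] )
f=lambda i,n:cv2.resize(i,(n,n),interpolation=cv2.INTER_CUBIC)
cv2.imwrite('pics/g.png',np.hstack([f(s['img'][110:260,200:350],400),f(s['img'][130:180,265:315],400)]))
E
```

```text
15.65 [ 0.64204438 -0.16771046  0.12624506] [-2.0063324   1.28501901  9.88002325]
dial_band [(0.69, array([ 0.6585, -0.0424,  0.2556]))]Traceback (most recent call last):
  File "<stdin>", line 4, in <module>
ValueError: it knows: clip, dial_band, handle_top, hook_seat, lift_stand, screw_box, tape_roll, test_weight, weight_bar
```

Emit:
carry_out:
  commands:
    - [1, [0.5, 0, 2.2], [0, 0, 0]]
    - [1, [0.5, 0, 2.2], [0, 0, 0]]
    - [1, [0, 0, 0], [0, 0, 0]]
    - [1, [0, 0, 0], [0, 0, 0]]
    - [1, [0, 0, 0], [0, 0, 0]]

```text
time_s: 16.38
ee_pos: [0.6419, -0.1668, 0.122]
eef_rot: [3.14, -0.0, 1.667]
force: [-2.7, 1.6, 10.3]
grip_width: 0.0005
grip_force: 5.4
```

```bash
cat > ptr.py <<'E'
from h import *
S=np.array([.6873,-.007,.0003]);Rs=Ro.from_euler('z',.0965)
def plane(d,px,x=-.029):
    R=cv2.Rodrigues(d['rvec'])[0];c=-R.T@np.ravel(d['tvec'])
    v=R.T@np.r_[cv2.undistortPoints(np.array([[px]],float),d['camera_matrix'],None).ravel(),1]
    c,v=Rs.inv().apply(c-S),Rs.inv().apply(v);return c+v*(x-c[0])/v[0]
def angle(d,img):
    h=cv2.cvtColor(img,cv2.COLOR_BGR2HSV);m=cv2.inRange(h,(0,70,60),(8,255,255))|cv2.inRange(h,(168,70,60),(180,255,255))
    m[:125]=0;m[185:]=0;m[:,262:]&=255;m[:,:268]=0;m[:,308:]=0
    n,l,st,_=cv2.connectedComponentsWithStats(m);k=1+st[1:,4].argmax();ys,xs=np.nonzero(l==k)
    p=np.array([plane(d,(x,y))[1:] for x,y in zip(xs,ys)])
    vx,vy,x0,y0=cv2.fitLine(p.astype(np.float32),cv2.DIST_L2,0,.01,.01).ravel();a=np.arctan2(-vx*np.sign(vy),abs(vy))
    t=p[p[:,1]>p[:,1].max()-.006].mean(0);g=cv2.inRange(h,(45,80,40),(85,255,255));g[:135]=0;g[175:]=0;g[:,:270]=0;g[:,308:]=0
    yg,xg=np.nonzero(g);G=np.array([plane(d,(x,y))[1:] for x,y in zip(xg,yg)]);
    print('n',len(xs),'line',a.round(3),'tip',t.round(4),'tip angle',np.arctan2(-t[0],t[1]-.16).round(3),'green',len(xg), np.percentile(np.arctan2(-G[:,0],G[:,1]-.16),[5,50,95]).round(3) if len(xg) else '')
E
python3 - <<'E'
from ptr import *
o=ctrl.get_obs();print(o['time_s'],o['ee_pos'],o['force'])
s=ctrl.camera('scene')
angle(s,cv2.imread('pics/scene0.png'));angle(s,s['img'])
for n in('handle_top','hook_seat','weight_bar'): print(n,[(round(r['score'],2),np.round(r['at'],4)) for r in ctrl.place_of(n,'scene')] )
f=lambda i,n:cv2.resize(i,(n,n),interpolation=cv2.INTER_CUBIC)
cv2.imwrite('pics/g.png',np.hstack([f(s['img'][110:260,200:350],400),f(s['img'][130:180,265:315],400)]))
E
```

```text
16.375 [ 0.64193796 -0.16678709  0.12199363] [-2.74864271  1.63778732 10.34569887]
n 82 line 0.003 tip [0.0016 0.2618] tip angle -0.016 green 22 [0.283 0.32  0.355]
n 58 line 0.315 tip [-0.0263  0.2437] tip angle 0.305 green 5 [0.314 0.346 0.356]
handle_top [(0.59, array([ 0.6507, -0.1654,  0.1207]))]
hook_seat [(0.7, array([0.6008, 0.1166, 0.2038]))]
weight_bar [(0.79, array([0.6045, 0.1176, 0.2023])), (0.76, array([0.4424, 0.2064, 0.0957])), (0.57, array([ 0.4436, -0.0536,  0.0914]))]
```

View pics/g.png

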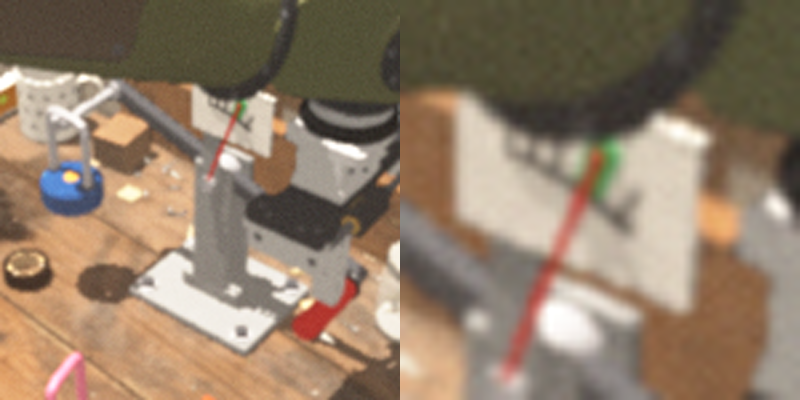

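The pointer stands in the middle of the green band at (598,160) in the right crop; the fit gives about 0.315 rad. The weight hangs on the raised hook. I'll hold a second to check it stays steady.

Emit:
carry_out:
  commands:
    - [1, [0, 0, 0.2], [0, 0, 0]]
    - [1, [0, 0, 0], [0, 0, 0]]
    - [1, [0, 0, 0], [0, 0, 0]]
    - [1, [0, 0, 0], [0, 0, 0]]
    - [1, [0, 0, 0], [0, 0, 0]]
    - [1, [0, 0, 0], [0, 0, 0]]
    - [1, [0, 0, 0], [0, 0, 0]]
    - [1, [0, 0, 0], [0, 0, 0]]

```text
time_s: 17.58
ee_pos: [0.642, -0.1667, 0.1218]
eef_rot: [3.14, -0.0, 1.667]
force: [-1.9, 1.2, 11.3]
grip_width: 0.0006
grip_force: 5.4
```

```bash
python3 - <<'E'
from ptr import *
o=ctrl.get_obs();print(o['time_s'],o['ee_pos'],o['force'])
s=ctrl.camera('scene');angle(s,s['img'])
print([(round(r['score'],2),np.round(r['at'],4)) for r in ctrl.place_of('test_weight','scene')])
if .118<o['ee_pos'][2]<.1255 and o['force'][2]>7: print(ctrl.hand_in())
E
```

```text
17.575 [ 0.64196065 -0.16670134  0.12180847] [-1.89788041  1.19538179 11.26376638]
n 59 line 0.316 tip [-0.0263  0.2437] tip angle 0.305 green 7 [0.31  0.345 0.356]
[(0.92, array([0.6008, 0.1173, 0.1062])), (0.8, array([0.4409, 0.2066, 0.0025])), (0.57, array([ 0.4397, -0.0497,  0.0018]))]
the job is handed in; nothing more can be done
None
```

Job handed in at about 17.6 s: the blue weight hangs freely on the hook, and the arm holds the red handle down with about 11 N and the pointer at about 0.32 rad, mid green band; no bystander or look-alike was touched.

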